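# Tighten the sample press with a click torque driver

## Robot

A 6-joint arm with a two-finger parallel gripper is mounted at the origin on the work surface. World frame = base frame: x ahead of the robot, y to its left, z up, the work surface at z = 0. Lengths are in mm, angles in rad, forces in N, time in s.
With the tool pointing down it reaches from about 275 to 750 mm from the base axis. Payload 10.2 kg.
Tool frame: the origin (TCP) lies at the very end of the fingers, on their centre line; the grasp point (between the pads) lies 19 mm behind it; z points along the fingers, y is the direction in which the jaws open and shut (so a half turn about z gives the same grasp; the last joint's range is limited). The gripper opens to 85 mm and grips with 20 to 120 N. Pads are 22 mm wide; open, the fingers measure 114 mm over their backs; the gripper's body (76 mm by 85 mm) begins 54 mm behind the grasp point. The pads swing forward as they close: fully open they stand 13 mm farther back than shut.
Start: joints at [0.888, 0.313, 1.498, -0, 1.331, -0.223], TCP at [232.992, 470.474, 231.294] pointing down, gripper open.
Joint ranges: [-2.94, 2.94], [-0.97, 2.17], [0.19, 2.56], [-1.23, 4.37], [0.02, 3.11], [-2.88, 2.88]. Speed limits (rad/s): [2.39, 2.39, 3.01, 3.14, 3.14, 3.14].

## Interface

Orientations are given as a unit quaternion [w, x, y, z].
In Python, from rig import ctrl, eyes, order gives the robot as it stands.
- The arm moves only by the tool move_arm, never from a script. Its argument "deltas" is a list of rows, each a list of 6 numbers: the shift along the tool's x, y, z in cm, then the turn, a rotation vector about the tool's x, y, z in degrees. A call has exactly 10 rows; each row shifts and turns the commanded pose from where the row before left it, along the tool's axes as they then stand; what a row does not reach is not made up. A row lasts 1/10 s, in which the tool goes at most 50 mm and 8.59 degrees, less where a joint would pass 70% of its speed; a pose out of reach is approached as far as the arm can. A call is refused whole if a number of a shift passes 5 or a number of a turn 8.59, either way. A call with a gripper value outside its range is refused whole. "grip" is the finger opening in cm, from 0 to 8.54, set as the call begins (left out, the last holds). The fingers move at their own pace and stop on an object; "newtons" is the grip in N (left out, the last holds). Time passes only in rows, so rows that do not move let the fingers close, or fill a call up. It gives the time, the measured TCP pose, the force and the opening at its end, in the units of the state.
- ctrl.sense(): the state, without advancing time (a new reading comes with each control period).
- eyes.capture(name): name is "scene" or "top"; returns the picture (400x640x3 uint8, blue, green, red); there is no depth.
- eyes.camera_params(name): a dict with "K" (3x3 intrinsics, pixels), "camera_from_world" (4x4, takes a point from world to camera coordinates). Camera axes: x right, y down, z forward; pixel columns grow to the right and rows downward; lengths in mm; the calibration is good to about 2 mm. A picture is of the moment at which its call begins. camera_params takes no time and is no camera call.
- order.finish_job(): hands the job in, once; it reports no verdict.
The state is a dict: "time_s": time; "joints": joint angles; "dq": joint speeds; "tau": joint torques, N m; "eef_pos": TCP position; "ee_rot": TCP orientation; "force": force on the tool from outside, world axes, zero at the start; "wrist_torque": the same for the moment, N m; "grip_width": opening from 0.0 (shut) to 1.0 (fully open).
Only numpy, scipy, OpenCV 4.12 (cv2) and the standard library are available. Lean on these libraries where they do the work, as an engineer would, in place of code of your own. Each camera call takes 0.05 s, during which the arm holds its last target.

## Task

Take the torque driver out of its blue cradle, fit it fully down over the red wing screw of the sample press, and turn it gently clockwise (seen from above) until it breaks over with a click, then stop at once without turning on past the click or leaning hard on the press. Let go and leave the driver standing on the tightened wing screw; use the fingers only on the driver, and leave the glassware where it stands.

Things in the scene. Friction and masses are not known exactly. Their poses are not given: they have to be found in the camera images.
- bar (a point): Centre of the driver's orange handle bar, half-way up it. Bar 70 long (x) by 16 thick (y) by 26 high, z up, centre 81 above the driver's underside; grip it across its 16 mm thickness. The handle turns about the upright axis against the socket: a preloaded click spring holds the bar parallel to the socket's slot until about 0.40 N m clockwise, then it breaks over.
- driver: Lower part of the loose torque driver (94 high in all, about 0.23 kg); origin at the centre of its underside. Past the click the torque FALLS as the bar swings on: 0.31 N m at 0.1 rad, 0.21 at 0.2 rad. 0.05 to 0.2 rad of swing is a clean click; over 0.3 rad is turned past it (stop at 0.36). Let go, the handle springs back. Anticlockwise it is solid. Shaft 18, hub 28 in diameter.
- socket_mouth (a point): Centre of the underside of the driver's steel socket (48 along x by 28 along y by 21 high). The slot in it is open below, 35.5 long (along x) by 11 wide (along y) by 15 deep, with a 3 mm chamfer round the mouth. z up.
- wing_top (a point): Centre of the red wing's top, on the screw axis, 98 above the bench. Wing 32 long (x), 8 thick (y), 18 high. It fits the slot either way round; fully seated, the socket's underside is 15 below the wing top. The frame turns with the screw: clockwise from above with little drag (0.03 N m) for 0.3 to 1 rad, different each time, then tight against a firm stop. It does not sink as it turns.
- press: Sample press fixed to the bench: steel base 130 (x) by 150 (y) by 12, white vessel with blue lid under a steel yoke bar 34 wide (x) by 130 long (y), bar top 74 above the bench. Origin at the centre of its underside; the wing screw stands in the middle of the yoke on a brass hub 20 in diameter. Lean on it with well under 60 N.
- cradle: Blue open cradle fixed to the bench, 90 by 66 foot, rim 68 (x) by 46 (y) and 16 high, walls 5, inner floor 5 above the bench; the driver stands in it upright, socket down, with 5 mm play. Origin at the centre of its underside. 
- flask: Clear conical flask, loose, 72 foot diameter, 104 high; origin at the centre of its underside. Leave alone.
- reagent: Amber reagent bottle with blue cap, loose, 52 diameter, 100 high; origin at the centre of its underside. Leave alone.
- beaker: Clear beaker, loose, 60 mouth diameter, 70 high; origin at the centre of its underside. Leave alone.
Things that resemble listed ones, but are neither listed nor needed, are in the scene too. There is more than one size of the driver; the one meant has the size given above.

How it is judged:
By the outcome, as a careful person would: the job done as asked, in the order asked, and still so for the second after the job is handed in, with the robot touching nothing.
It also fails if it takes over 58 s, if anything falls off the work surface, if the arm or the gripper's body presses on something with over 40 N, if the wrist force passes 120 N, or if a joint passes its speed limit or range.

## Working session

There is one attempt and no reset: what is moved stays moved. The work goes in short steps, Python scripts to look and compute and a tool call to move; the robot and the scene stay as the last step left them, time stands still between calls to the robot, and variables do not carry over. Pictures are saved under pics/ and viewed, and the job is handed in when it is done.

Besides the shell and the picture viewer there is one more tool, called by a JSON object that holds its "op" and its "data", one argument or row to a line. move_arm: Moves the arm, as the interface text tells. Its arguments: {"type":"object","properties":{"deltas":{"type":"array"},"grip":{"type":"number"},"newtons":{"type":"number"}},"required":["deltas"]}

```bash
ls; mkdir -p pics
python3 - <<'E'
from rig import ctrl, eyes, order
import cv2
print(ctrl.sense())
for n in("scene","top"):
    p=eyes.camera_params(n); print(n,p)
    cv2.imwrite(f"pics/{n}0.png",eyes.capture(n))
E
```

```text
pics
{'time_s': 0.0, 'joints': array([ 8.87583273e-01,  3.13462413e-01,  1.49843277e+00, -2.15604562e-05,
        1.33099048e+00, -2.23438199e-01]), 'dq': array([-6.60015370e-04, -1.41516151e-03, -6.42103544e-05,  2.41467175e-04,
       -1.14767577e-03, -6.86444589e-05]), 'tau': array([ 1.13541981e-03, -4.12258673e+01, -2.59743172e+01, -4.51549795e-05,
        3.95024166e-03,  9.70243320e-06]), 'eef_pos': array([232.83631937, 470.26144285, 230.73034685]), 'ee_rot': array([-2.73728611e-04,  2.27865366e-01,  9.73692434e-01, -5.85789255e-04]), 'force': array([ 0.3665072 , -0.24045365,  0.61414425]), 'wrist_torque': array([ 0.04144808,  0.03591653, -0.0420854 ]), 'grip_width': 0.9999865090580681}
scene {'K': array([[444.93349712,   0.        , 319.16506027],
       [  0.        , 444.93349712, 197.25717984],
       [  0.        ,   0.        ,   1.        ]]), 'camera_from_world': array([[ 8.25988600e-01,  5.63400644e-01,  1.79596181e-02,
        -5.34105657e+02],
       [ 3.33430805e-01, -4.62649677e-01, -8.21449435e-01,
        -1.33125964e+02],
       [-4.54496129e-01,  6.84496159e-01, -5.69998489e-01,
         1.26886091e+03],
       [ 0.00000000e+00,  0.00000000e+00,  0.00000000e+00,
         1.00000000e+00]])}
top {'K': array([[423.79565587,   0.        , 320.54386922],
       [  0.        , 423.79565587, 203.6938291 ],
       [  0.        ,   0.        ,   1.        ]]), 'camera_from_world': array([[-8.32635113e-03, -9.99958021e-01, -3.82454707e-03,
         4.21719871e+01],
       [-9.96388481e-01,  8.61971335e-03, -8.44730491e-02,
         5.96941209e+02],
       [ 8.45024695e-02,  3.10738238e-03, -9.96418425e-01,
         1.02836099e+03],
       [ 0.00000000e+00,  0.00000000e+00,  0.00000000e+00,
         1.00000000e+00]])}
```

View pics/scene0.png

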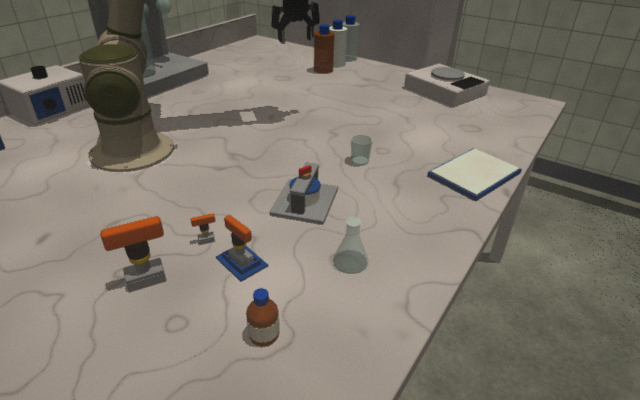

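View pics/top0.png

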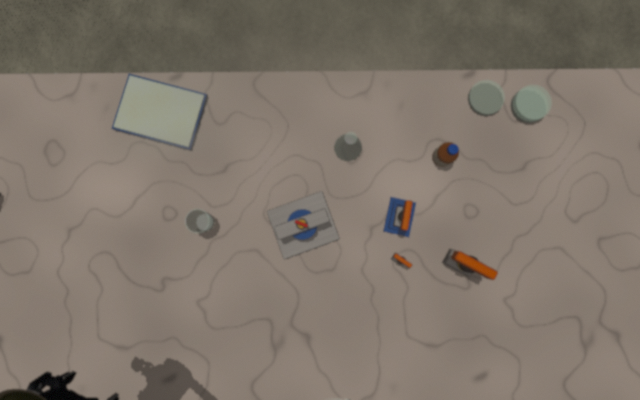

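The driver meant is in the blue cradle, top view about (405,216). The press is at (302,225) with the red wing at about (302,224). The lying large and small drivers are decoys. Next I zoom in on both.

Run:
```python
import cv2,numpy as np
s=cv2.imread("pics/scene0.png");t=cv2.imread("pics/top0.png")
def crop(im,x0,y0,w,h,k): 
    return cv2.resize(im[y0:y0+h,x0:x0+w],None,fx=k,fy=k,interpolation=cv2.INTER_CUBIC)
a=np.hstack([crop(t,262,185,80,80,5),crop(t,365,175,80,80,5)])
cv2.imwrite("pics/zt.png",a)
a=np.hstack([crop(s,265,155,80,80,5),crop(s,205,205,80,80,5)])
cv2.imwrite("pics/zs.png",a)
```

```text
(no output)
```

View pics/zt.png

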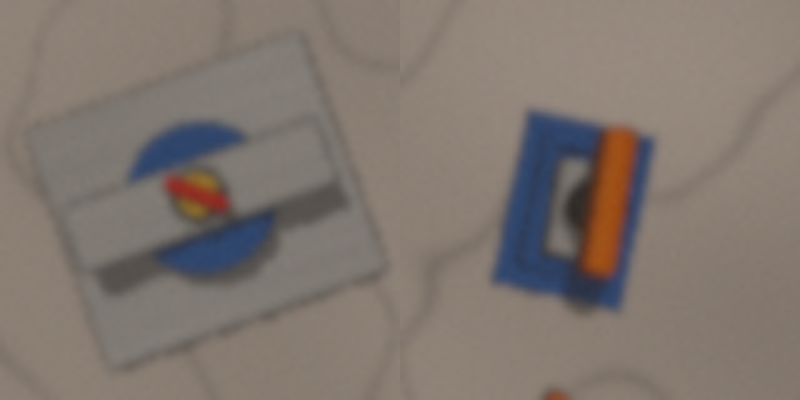

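View pics/zs.png

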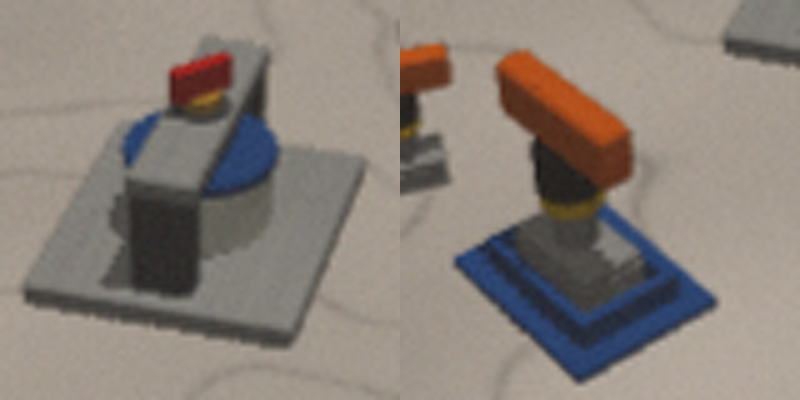

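```bash
cat > fit.py <<'E'
import cv2,numpy as np
from scipy.optimize import minimize
from rig import eyes
P={n:eyes.camera_params(n) for n in("scene","top")}
def proj(n,X):
    p=P[n];X=np.atleast_2d(X);c=X@p["camera_from_world"][:3,:3].T+p["camera_from_world"][:3,3]
    u=c@p["K"].T;return u[:,:2]/u[:,2:]
def box(x,y,z0,z1,yaw,l,w):
    c,s=np.cos(yaw),np.sin(yaw)
    return np.array([[x+a*l/2*c-b*w/2*s,y+a*l/2*s+b*w/2*c,z] for a in(-1,1) for b in(-1,1) for z in(z0,z1)])
def softmask(im,kind):
    # hue/sat based mask, soft
    h=cv2.cvtColor(im,cv2.COLOR_BGR2HSV).astype(float)
    H,S,V=h[...,0],h[...,1],h[...,2]
    if kind=="orange": m=((H<14)|(H>172))&(S>130)
    if kind=="red": m=((H<8)|(H>165))&(S>130)
    if kind=="blue": m=(H>100)&(H<130)&(S>100)
    return m.astype(float)
K=8
def cover(n,pts,roi):
    x0,y0,w,h=roi
    q=proj(n,pts); q=(q-[x0,y0]+0.5)*K-0.5
    hull=cv2.convexHull(q.astype(np.float32)).reshape(-1,2)
    m=np.zeros((h*K,w*K),np.uint8)
    cv2.fillConvexPoly(m,np.round(hull*16).astype(np.int32),255,shift=4)
    return cv2.resize(m,(w,h),interpolation=cv2.INTER_AREA)/255.
def chroma(im,kind):
    b,g,r=[im[...,i].astype(float) for i in range(3)]
    v=(r-b)/(r+g+b+1) 
    return v
def fit(views,z0,z1,l,w,x0,kind):
    """views: {name:(image,roi)}"""
    def loss(p,show=False):
        e=0
        for n,(im,roi) in views.items():
            a,b,ww,hh=roi
            m=softmask(im[b:b+hh,a:a+ww],kind)
            m=cv2.GaussianBlur(m,(0,0),.8)
            c=cv2.GaussianBlur(cover(n,box(p[0],p[1],z0,z1,p[2],l,w),roi),(0,0),.8)
            e+=((m-c)**2).sum()
        return e
    best=None
    for k in range(3):
        s=best.x if best is not None else np.array(x0,float)
        sim=np.array([s]+[s+d for d in np.diag([6,6,.15])])
        r=minimize(loss,s,method="Nelder-Mead",options=dict(initial_simplex=sim,xatol=.01,fatol=1e-4,maxiter=400))
        if best is None or r.fun<best.fun: best=r
    return best.x,best.fun
def backproj(n,uv,z):
    p=P[n];R=p["camera_from_world"][:3,:3];t=p["camera_from_world"][:3,3]
    d=R.T@np.linalg.inv(p["K"])@np.array([*uv,1.]);o=-R.T@t
    return o+d*(z-o[2])/d[2]
E
python3 - <<'E'
from fit import *
s=cv2.imread("pics/scene0.png");t=cv2.imread("pics/top0.png")
rb={"top":(t,(390,190,40,55)),"scene":(s,(218,210,40,40))}
rw={"top":(t,(288,210,30,30)),"scene":(s,(292,160,28,20))}
b0=backproj("top",(406,215),86);w0=backproj("top",(301.5,223.5),98);print(b0,w0)
for vs in(("top",),("scene",),("top","scene")):
    for y in(-.2,.3): print("bar",vs,*fit({k:rb[k] for k in vs},73,99,70,16,[b0[0],b0[1],y],"orange"))
    for y in(-2,-1.): print("wing",vs,*fit({k:rw[k] for k in vs},80,98,32,8,[w0[0],w0[1],y],"red"))
for n,m in(("top",rb["top"]),("scene",rb["scene"])):
    im,(a,b,w,h)=m;print(softmask(im[b:b+h,a:a+w],"orange").sum())
E
```

```text
[ 563.90615774 -162.45006774   86.        ] [545.66938291  81.16341036  98.        ]
bar ('top',) [ 5.63401867e+02 -1.62243110e+02 -2.02791408e-01] 25.566076092942744
bar ('top',) [ 5.63392848e+02 -1.62014032e+02 -2.05538779e-01] 25.561907285124512
wing ('top',) [546.05376839  82.4834894   -1.9768371 ] 6.640151445610561
wing ('top',) [545.80721756  82.73674205  -2.00418118] 6.8023413060945686
bar ('scene',) [ 5.63619686e+02 -1.60906836e+02 -2.63257545e-01] 34.16390047206637
bar ('scene',) [ 5.64210533e+02 -1.60994491e+02 -2.66521971e-01] 33.85344774716805
wing ('scene',) [546.68372536  83.55748792  -1.73799148] 7.02853507065406
wing ('scene',) [546.36797653  83.98078745  -1.73738428] 6.996587117920371
bar ('top', 'scene') [ 5.63743920e+02 -1.61593416e+02 -2.42107795e-01] 63.35566349297485
bar ('top', 'scene') [ 5.64046618e+02 -1.61735165e+02 -2.52709218e-01] 63.33020411993941
wing ('top', 'scene') [546.18908051  83.68388212  -1.84738752] 16.10938003855072
wing ('top', 'scene') [546.44816106  83.63795158  -1.87783979] 16.005135731242557
204.0
376.0
```

Run:
```python
from fit import *
from scipy.spatial import ConvexHull
s=cv2.imread("pics/scene0.png");t=cv2.imread("pics/top0.png")
def ov(n,im,boxes,x0,y0,w,h,k=8):
    o=cv2.resize(im[y0:y0+h,x0:x0+w],None,fx=k,fy=k,interpolation=cv2.INTER_NEAREST)
    for B in boxes:
        q=((proj(n,B)-[x0,y0]+.5)*k-.5)
        for i in range(8):
            for j in range(i):
                if bin(i^j).count("1")==1: cv2.line(o,tuple(int(v) for v in q[i]),tuple(int(v) for v in q[j]),(0,255,0),1)
    return o
W=[box(546.2,83,80,98,-1.9,32,8)]
B=[box(563.7,-161.7,73,99,-.23,70,16)]
a=np.hstack([ov("top",t,W,278,200,48,48),ov("scene",s,W,280,150,48,48)])
cv2.imwrite("pics/ovw.png",a)
a=np.hstack([ov("top",t,B,385,190,48,48),ov("scene",s,B,213,208,48,48)])
cv2.imwrite("pics/ovb.png",a)
```

```text
(no output)
```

View pics/ovw.png

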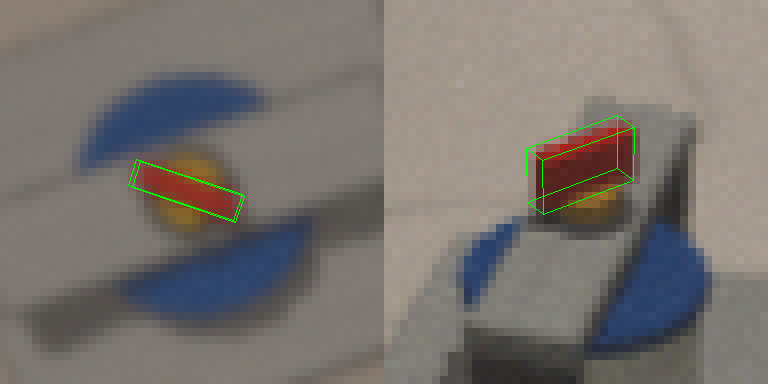

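View pics/ovb.png

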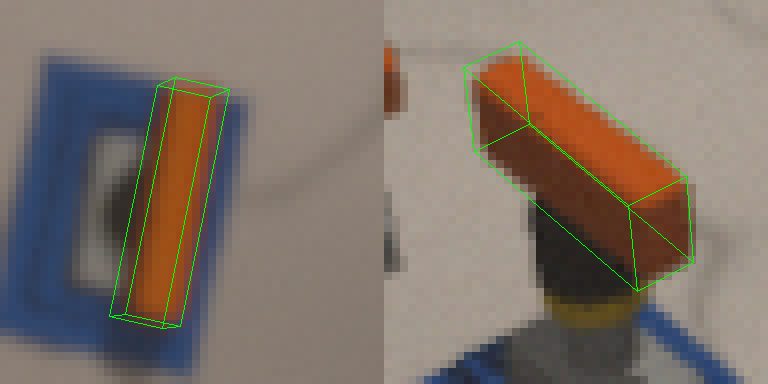

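```bash
cat >> fit.py <<'E'
def fit2(views,z1,h,l,w,x0,kind):
    # per-view pixel shift is free => yaw/size from shape; x,y by separate fits
    def loss(p):
        e=0
        for n,(im,roi) in views.items():
            a,b,ww,hh=roi
            m=cv2.GaussianBlur(softmask(im[b:b+hh,a:a+ww],kind),(0,0),.8)
            d=p[3]
            c=cv2.GaussianBlur(cover(n,box(p[0],p[1],z1-h+d/2,z1-d/2,p[2],l-d,w-d),roi),(0,0),.8)
            e+=((m-c)**2).sum()
        return e
    s=np.array([*x0,1.]);best=None
    for k in range(4):
        sim=np.array([s]+[s+d for d in np.diag([5,5,.12,1.5])])
        r=minimize(loss,s,method="Nelder-Mead",options=dict(initial_simplex=sim,xatol=.01,fatol=1e-4,maxiter=500))
        if best is None or r.fun<best.fun: best=r
        s=best.x
    return best.x.round(3),round(best.fun,2)
E
cat > plan.py <<'E'
import numpy as np
from scipy.spatial.transform import Rotation as R
def plan(st,xyz,az,n):
    """n equal rows tool-frame to reach xyz with tool-y azimuth az, tool down. returns per-row values; rotation about tool z constant, shift varies"""
    q=st["ee_rot"];R0=R.from_quat([q[1],q[2],q[3],q[0]])
    y=np.array([np.cos(az),np.sin(az),0]);z=np.array([0,0,-1.]);x=np.cross(y,z)
    R1=R.from_matrix(np.c_[x,y,z]);rv=(R0.inv()*R1).as_rotvec()
    p=st["eef_pos"];d=(np.array(xyz)-p)
    print("total d world",d.round(1),"rotvec deg tool",np.degrees(rv).round(2),"d tool0",R0.inv().apply(d).round(2))
    Rc=R0
    for i in range(n):
        print((Rc.inv().apply(d/n)/10).round(2).tolist(),np.degrees(rv/n).round(2).tolist()); Rc=Rc*R.from_rotvec(rv/n)
def az(st):
    q=st["ee_rot"];m=R.from_quat([q[1],q[2],q[3],q[0]]).as_matrix();return np.arctan2(m[1,1],m[0,1]),m[:,2].round(4)
E
python3 - <<'E'
from fit import *
from plan import *
from rig import ctrl
s=cv2.imread("pics/scene0.png");t=cv2.imread("pics/top0.png")
rb={"top":(t,(390,190,40,55)),"scene":(s,(218,210,40,40))}
rw={"top":(t,(288,210,30,30)),"scene":(s,(292,160,28,20))}
for vs in(("top",),("scene",),("top","scene")):
    print("bar",vs,*fit2({k:rb[k] for k in vs},99,26,70,16,[563.5,-161.7,-.23],"orange"))
    print("wing",vs,*fit2({k:rw[k] for k in vs},98,18,32,8,[546.2,83,-1.9],"red"))
st=ctrl.sense();print(az(st))
plan(st,[563.6,-161.7,190],1.57-.235,20)
E
```

```text
bar ('top',) [ 5.63641e+02 -1.62232e+02 -1.98000e-01  3.97200e+00] 1.12
wing ('top',) [546.104  82.725  -1.947   3.31 ] 0.6
bar ('scene',) [ 5.64383e+02 -1.61228e+02 -2.10000e-01  3.30400e+00] 0.89
wing ('scene',) [546.449  83.735  -1.898   2.626] 0.81
bar ('top', 'scene') [ 5.64158e+02 -1.61738e+02 -2.02000e-01  3.48300e+00] 5.18
wing ('top', 'scene') [546.414  83.499  -1.947   2.895] 1.79
(np.float64(1.111000049465974), array([-7.e-04, -9.e-04, -1.e+00]))
total d world [ 330.8 -632.   -40.8] rotvec deg tool [ -0.06  -0.02 -12.83] d tool0 [-576.88 -419.54   41.13]
[-2.88, -2.1, 0.21] [-0.0, -0.0, -0.64]
[-2.86, -2.13, 0.21] [-0.0, -0.0, -0.64]
[-2.84, -2.16, 0.21] [-0.0, -0.0, -0.64]
[-2.81, -2.19, 0.21] [-0.0, -0.0, -0.64]
[-2.79, -2.22, 0.21] [-0.0, -0.0, -0.64]
[-2.76, -2.26, 0.21] [-0.0, -0.0, -0.64]
[-2.74, -2.29, 0.21] [-0.0, -0.0, -0.64]
[-2.71, -2.32, 0.21] [-0.0, -0.0, -0.64]
[-2.69, -2.35, 0.21] [-0.0, -0.0, -0.64]
[-2.66, -2.38, 0.21] [-0.0, -0.0, -0.64]
[-2.63, -2.41, 0.2] [-0.0, -0.0, -0.64]
[-2.6, -2.44, 0.2] [-0.0, -0.0, -0.64]
[-2.58, -2.47, 0.2] [-0.0, -0.0, -0.64]
[-2.55, -2.49, 0.2] [-0.0, -0.0, -0.64]
[-2.52, -2.52, 0.2] [-0.0, -0.0, -0.64]
[-2.49, -2.55, 0.2] [-0.0, -0.0, -0.64]
[-2.46, -2.58, 0.2] [-0.0, -0.0, -0.64]
[-2.44, -2.61, 0.2] [-0.0, -0.0, -0.64]
[-2.41, -2.63, 0.2] [-0.0, -0.0, -0.64]
[-2.38, -2.66, 0.2] [-0.0, -0.0, -0.64]
```

{"op": "move_arm", "data": {
  "deltas": [
    [-2.9,-2.1,0.2,0,0,0],
    [-2.9,-2.1,0.2,0,0,0],
    [-2.9,-2.1,0.2,0,0,0],
    [-2.9,-2.1,0.2,0,0,0],
    [-2.9,-2.1,0.2,0,0,0],
    [-2.9,-2.1,0.2,0,0,0],
    [-2.9,-2.1,0.2,0,0,0],
    [-2.9,-2.1,0.2,0,0,0],
    [-2.9,-2.1,0.2,0,0,0],
    [-2.9,-2.1,0.2,0,0,0]
  ],
  "grip": 4.5,
  "newtons": 60
}}

```text
time_s: 1.1
eef_pos: [400.0, 152.2, 211.1]
ee_rot: [-0.0, 0.228, 0.974, -0.0]
force: [0.1, 0.4, -1.3]
grip_width: 0.531
```

Run:
```python
from plan import *
from rig import ctrl
st=ctrl.sense();print(st["time_s"],st["eef_pos"],st["grip_width"],st["joints"].round(2),st["force"],az(st))
plan(st,[564,-161.8,150],1.57-.203,10)
```

```text
1.1 [400.00581228 152.17704625 211.09918329] 0.5312544094811796 [ 0.09  0.12  1.8   0.    1.23 -1.02] [ 0.0658231   0.39200077 -1.26921857] (np.float64(1.110921051297026), array([-3.e-04, -0.e+00, -1.e+00]))
total d world [ 164.  -314.   -61.1] rotvec deg tool [-1.000e-02 -2.000e-02 -1.467e+01] d tool0 [-286.33 -208.56   61.06]
[-2.86, -2.09, 0.61] [-0.0, -0.0, -1.47]
[-2.81, -2.16, 0.61] [-0.0, -0.0, -1.47]
[-2.75, -2.23, 0.61] [-0.0, -0.0, -1.47]
[-2.69, -2.3, 0.61] [-0.0, -0.0, -1.47]
[-2.63, -2.37, 0.61] [-0.0, -0.0, -1.47]
[-2.57, -2.43, 0.61] [-0.0, -0.0, -1.47]
[-2.51, -2.5, 0.61] [-0.0, -0.0, -1.47]
[-2.45, -2.56, 0.61] [-0.0, -0.0, -1.47]
[-2.38, -2.62, 0.61] [-0.0, -0.0, -1.47]
[-2.31, -2.68, 0.61] [-0.0, -0.0, -1.47]
```

{"op": "move_arm", "data": {
  "deltas": [
    [-2.86,-2.09,0.6,0,0,-1.47],
    [-2.81,-2.16,0.6,0,0,-1.47],
    [-2.75,-2.23,0.6,0,0,-1.47],
    [-2.69,-2.3,0.6,0,0,-1.47],
    [-2.63,-2.37,0.6,0,0,-1.47],
    [-2.57,-2.43,0.6,0,0,-1.47],
    [-2.51,-2.5,0.6,0,0,-1.47],
    [-2.45,-2.56,0.6,0,0,-1.47],
    [-2.38,-2.62,0.6,0,0,-1.47],
    [-2.31,-2.68,0.6,0,0,-1.47]
  ]
}}

```text
time_s: 2.1
eef_pos: [564.0, -161.5, 150.6]
ee_rot: [-0.0, 0.101, 0.995, 0.0]
force: [0.1, 0.0, 0.4]
grip_width: 0.527
```

Run:
```python
from plan import *
from rig import ctrl,eyes
import cv2
st=ctrl.sense();print(st["time_s"],st["eef_pos"],st["grip_width"],st["joints"].round(2),st["force"],az(st))
plan(st,[564,-161.8,76],1.57-.203,1)
t=eyes.capture("top");s=eyes.capture("scene");cv2.imwrite("pics/t1.png",t);cv2.imwrite("pics/s1.png",s)
import numpy as np
k=lambda im,x,y:cv2.resize(im[y:y+100,x:x+100],None,fx=4,fy=4,interpolation=cv2.INTER_CUBIC)
cv2.imwrite("pics/c1.png",np.hstack([k(t,360,165),k(s,190,180)]))
```

```text
2.1 [ 563.97872797 -161.52068553  150.63658215] 0.5272049855171388 [-0.48  0.52  1.41  0.    1.21 -1.85] [0.10021908 0.03798908 0.37338048] (np.float64(1.3685096940075927), array([-7.e-04,  4.e-04, -1.e+00]))
total d world [  0.   -0.3 -74.6] rotvec deg tool [ 0.01 -0.04  0.09] d tool0 [-0.13 -0.29 74.64]
[-0.01, -0.03, 7.46] [0.01, -0.04, 0.09]
```

View pics/c1.png

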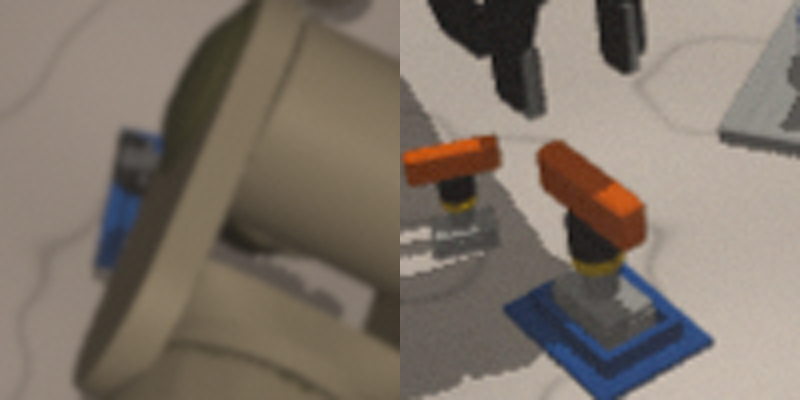

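The scene view shows the open fingers above the bar with the jaws across it. In the top view the arm hides it. Descending.

{"op": "move_arm", "data": {
  "deltas": [
    [0,0,0.9,0,0,0],
    [0,0,0.9,0,0,0],
    [0,0,0.9,0,0,0],
    [0,0,0.9,0,0,0],
    [0,0,0.9,0,0,0],
    [0,0,0.9,0,0,0],
    [0,0,0.9,0,0,0],
    [0,0,0.6,0,0,0],
    [0,0,0.5,0,0,0],
    [0,0,0,0,0,0]
  ]
}}

```text
time_s: 3.2
eef_pos: [563.4, -160.1, 76.7]
ee_rot: [-0.0, 0.101, 0.995, 0.0]
force: [-0.0, -0.7, 0.8]
grip_width: 0.523
```

Run:
```python
from plan import *
from rig import ctrl,eyes
import cv2
st=ctrl.sense();print(st["time_s"],st["eef_pos"],st["grip_width"],st["force"],az(st))
s=eyes.capture("scene")
k=lambda im,x,y:cv2.resize(im[y:y+80,x:x+100],None,fx=7,fy=7,interpolation=cv2.INTER_CUBIC)
cv2.imwrite("pics/c2.png",k(s,190,190))
```

```text
3.2 [ 563.42842375 -160.13533803   76.65299068] 0.5230805332531627 [-0.00237039 -0.66027779  0.82707779] (np.float64(1.3675411615654531), array([-9.e-04,  4.e-04, -1.e+00]))
```

View pics/c2.png

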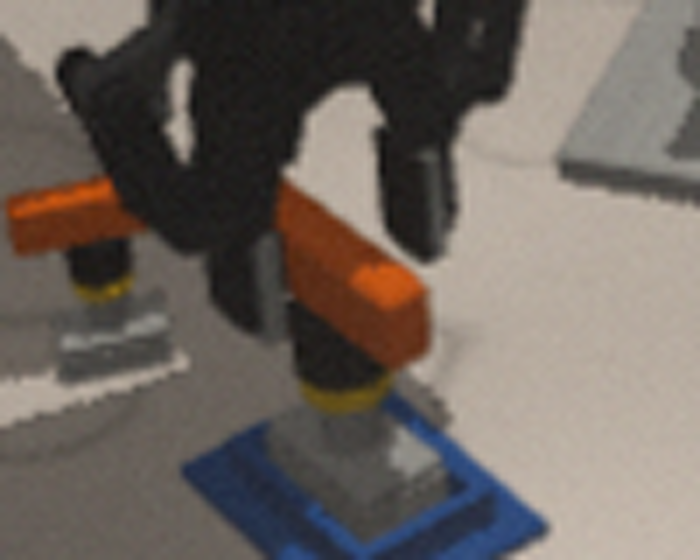

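{"op": "move_arm", "data": {
  "deltas": [
    [-0.09,-0.15,0.05,0,0,0],
    [0,0,0,0,0,0],
    [0,0,0,0,0,0],
    [0,0,0,0,0,0],
    [0,0,0,0,0,0],
    [0,0,0,0,0,0],
    [0,0,0,0,0,0],
    [0,0,0,0,0,0],
    [0,0,0,0,0,0],
    [0,0,0,0,0,0]
  ],
  "grip": 0,
  "newtons": 60
}}

```text
time_s: 4.25
eef_pos: [564.5, -162.1, 77.2]
ee_rot: [0.0, 0.101, 0.995, -0.0]
force: [0.1, 0.2, 6.3]
grip_width: 0.174
```

Run:
```python
from plan import *
from rig import ctrl,eyes
import cv2
st=ctrl.sense();print(st["time_s"],st["eef_pos"],st["grip_width"],st["force"],st["wrist_torque"],az(st))
s=eyes.capture("scene")
k=lambda im,x,y:cv2.resize(im[y:y+80,x:x+100],None,fx=7,fy=7,interpolation=cv2.INTER_CUBIC)
cv2.imwrite("pics/c3.png",k(s,190,190))
```

```text
4.25 [ 564.5303811  -162.05257091   77.22841703] 0.17402368201759016 [0.14777861 0.17074586 6.27829372] [-0.14706903  0.00150529 -0.02102931] (np.float64(1.3675885258119163), array([ 9.e-04, -5.e-04, -1.e+00]))
```

View pics/c3.png

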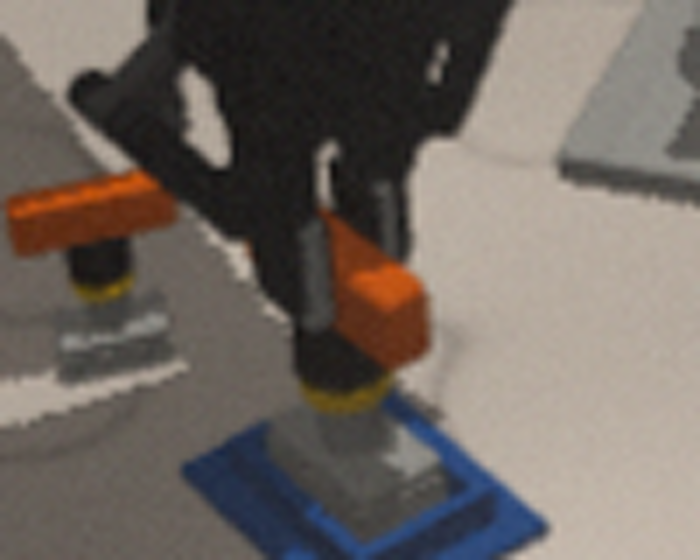

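Gripped: the opening is about 15–16 mm and the bar is between the pads. Lifting.

{"op": "move_arm", "data": {
  "deltas": [
    [0,0,-0.5,0,0,0],
    [0,0,-1,0,0,0],
    [0,0,-1.5,0,0,0],
    [0,0,-1.5,0,0,0],
    [0,0,-1.5,0,0,0],
    [0,0,-1.5,0,0,0],
    [0,0,-1.5,0,0,0],
    [0,0,-1.5,0,0,0],
    [0,0,-1.5,0,0,0],
    [0,0,-0.5,0,0,0]
  ]
}}

```text
time_s: 5.3
eef_pos: [564.5, -161.9, 203.5]
ee_rot: [0.001, 0.101, 0.995, -0.0]
force: [0.6, -0.0, -3.2]
grip_width: 0.175
```

Run:
```python
from plan import *
from rig import ctrl,eyes
import cv2
st=ctrl.sense();print(st["time_s"],st["eef_pos"],st["grip_width"],st["force"],st["wrist_torque"],az(st))
s=eyes.capture("scene");cv2.imwrite("pics/s4.png",s)
plan(st,[546.3,83.2,205],-.36,20)
```

```text
5.3 [ 564.4654922  -161.91874232  203.47525324] 0.17481671581422192 [ 0.64271491 -0.02399786 -3.16209579] [-0.01645861  0.02381848 -0.0128948 ] (np.float64(1.3676299282691675), array([ 1.7e-03, -8.0e-04, -1.0e+00]))
total d world [-18.2 245.1   1.5] rotvec deg tool [7.000e-02 1.000e-01 9.899e+01] d tool0 [ 67.25 236.41  -1.76]
[0.34, 1.18, -0.01] [0.0, 0.01, 4.95]
[0.44, 1.15, -0.01] [0.0, 0.01, 4.95]
[0.53, 1.11, -0.01] [0.0, 0.01, 4.95]
[0.63, 1.06, -0.01] [0.0, 0.01, 4.95]
[0.72, 1.0, -0.01] [0.0, 0.01, 4.95]
[0.8, 0.93, -0.01] [0.0, 0.01, 4.95]
[0.88, 0.86, -0.01] [0.0, 0.01, 4.95]
[0.95, 0.78, -0.01] [0.0, 0.01, 4.95]
[1.01, 0.7, -0.01] [0.0, 0.01, 4.95]
[1.07, 0.61, -0.01] [0.0, 0.01, 4.95]
[1.12, 0.51, -0.01] [0.0, 0.01, 4.95]
[1.16, 0.41, -0.01] [0.0, 0.01, 4.95]
[1.19, 0.31, -0.01] [0.0, 0.01, 4.95]
[1.21, 0.21, -0.01] [0.0, 0.01, 4.95]
[1.22, 0.1, -0.01] [0.0, 0.01, 4.95]
[1.23, -0.0, -0.01] [0.0, 0.01, 4.95]
[1.22, -0.11, -0.01] [0.0, 0.01, 4.95]
[1.21, -0.21, -0.01] [0.0, 0.01, 4.95]
[1.19, -0.32, -0.01] [0.0, 0.01, 4.95]
[1.16, -0.42, -0.01] [0.0, 0.01, 4.95]
```

View pics/s4.png

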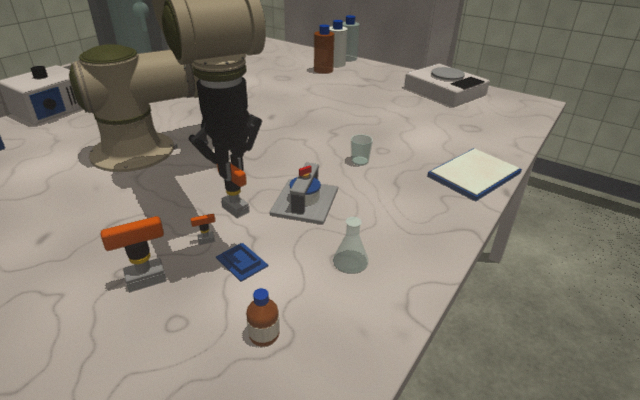

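The driver is lifted clear of the cradle (cradle empty at (241,260), socket at (235,206)). Transporting.

{"op": "move_arm", "data": {
  "deltas": [
    [0.34,1.18,0,0,0,4.95],
    [0.44,1.15,0,0,0,4.95],
    [0.53,1.11,0,0,0,4.95],
    [0.63,1.06,0,0,0,4.95],
    [0.72,1.0,0,0,0,4.95],
    [0.8,0.93,0,0,0,4.95],
    [0.88,0.86,0,0,0,4.95],
    [0.95,0.78,0,0,0,4.95],
    [1.01,0.7,0,0,0,4.95],
    [1.07,0.61,0,0,0,4.95]
  ]
}}

```text
time_s: 6.35
eef_pos: [554.6, -38.5, 201.0]
ee_rot: [-0.001, 0.51, 0.86, -0.0]
force: [0.3, 0.1, -3.1]
grip_width: 0.172
```

{"op": "move_arm", "data": {
  "deltas": [
    [1.12,0.51,0,0,0,4.95],
    [1.16,0.41,0,0,0,4.95],
    [1.19,0.31,0,0,0,4.95],
    [1.21,0.21,0,0,0,4.95],
    [1.22,0.1,0,0,0,4.95],
    [1.23,0,0,0,0,4.95],
    [1.22,-0.11,0,0,0,4.95],
    [1.21,-0.21,0,0,0,4.95],
    [1.19,-0.32,0,0,0,4.95],
    [1.16,-0.42,0,0,0,4.95]
  ]
}}

```text
time_s: 7.35
eef_pos: [545.5, 83.9, 201.0]
ee_rot: [-0.001, 0.823, 0.567, -0.001]
force: [0.3, 0.1, -3.4]
grip_width: 0.171
```

Run:
```python
from plan import *
from rig import ctrl,eyes
import cv2
st=ctrl.sense();print(st["time_s"],st["eef_pos"],st["grip_width"],st["force"],st["wrist_torque"],az(st),st["joints"].round(2))
s=eyes.capture("scene");cv2.imwrite("pics/s5.png",s);t=eyes.capture("top");cv2.imwrite("pics/t5.png",t)
k=lambda im,x,y:cv2.resize(im[y:y+100,x:x+80],None,fx=5,fy=5,interpolation=cv2.INTER_CUBIC)
cv2.imwrite("pics/c5.png",np.hstack([k(s,265,100),k(t,262,170)]))
plan(st,[546.3,83.2,180],-.36,1)
```

```text
7.35 [545.47974059  83.91750565 200.96883938] 0.17116477561061585 [ 0.34223441  0.08720028 -3.37711015] [ 0.00045623 -0.04641396  0.02462186] (np.float64(-0.36392554102527336), array([-1.7e-03,  1.0e-04, -1.0e+00])) [-0.06  0.4   1.46  0.    1.29  0.3 ]
total d world [  0.8  -0.7 -21. ] rotvec deg tool [-0.1   0.03 -0.22] d tool0 [-0.37  1.06 20.97]
[-0.04, 0.11, 2.1] [-0.1, 0.03, -0.22]
```

View pics/c5.png

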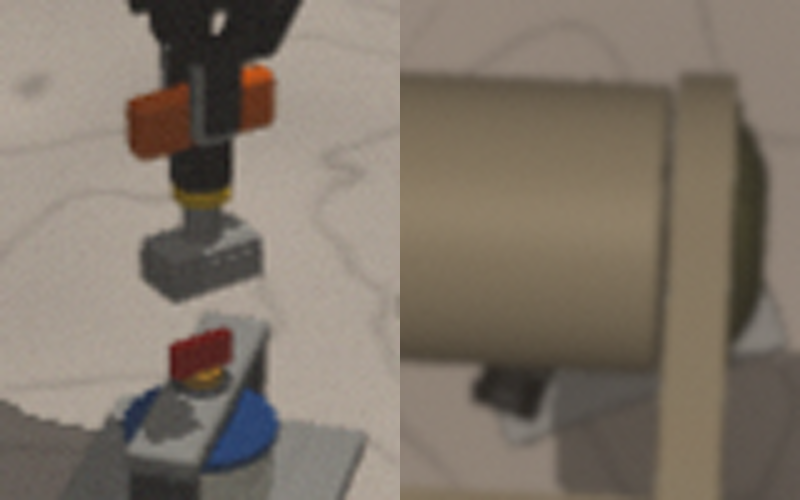

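```bash
cat > ovl.py <<'E'
from fit import *
def ov(n,im,boxes,x0,y0,w,h,k=8):
    o=cv2.resize(im[y0:y0+h,x0:x0+w],None,fx=k,fy=k,interpolation=cv2.INTER_CUBIC)
    for B in boxes:
        q=((proj(n,B)-[x0,y0]+.5)*k-.5)
        for i in range(8):
            for j in range(i):
                if bin(i^j).count("1")==1: cv2.line(o,tuple(int(v) for v in q[i]),tuple(int(v) for v in q[j]),(0,255,0),1)
    return o
E
python3 - <<'E'
from ovl import *
s=cv2.imread("pics/s5.png")
x,y,z=545.5,83.9,201-72.2; yaw=-.364-np.pi/2
W=box(546.3,83.2,80,98,-1.93,32,8)
cv2.imwrite("pics/o5.png",ov("scene",s,[box(x,y,z+68,z+94,yaw,70,16),box(x,y,z,z+21,yaw,48,28),W],275,105,60,80,7))
E
```

```text
(no output)
```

View pics/o5.png

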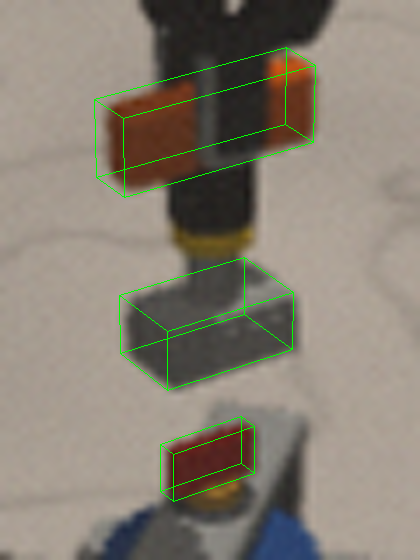

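{"op": "move_arm", "data": {
  "deltas": [
    [0,0.1,0.5,0,0,0],
    [0,0,0.6,0,0,0],
    [0,0,0.6,0,0,0],
    [0,0,0.6,0,0,0],
    [0,0,0.3,0,0,0],
    [0,0,0.2,0,0,0],
    [0,0,0.2,0,0,0],
    [0,0,0.2,0,0,0],
    [0,0,0.2,0,0,0],
    [0,0,0.2,0,0,0]
  ]
}}

```text
time_s: 8.45
eef_pos: [547.0, 83.0, 165.7]
ee_rot: [0.0, 0.822, 0.569, 0.0]
force: [0.4, -0.4, -2.5]
grip_width: 0.173
```

Run:
```python
from plan import *
from ovl import *
from rig import ctrl,eyes
st=ctrl.sense();print(st["time_s"],st["eef_pos"],st["grip_width"],st["force"],st["wrist_torque"],az(st))
s=eyes.capture("scene");cv2.imwrite("pics/s6.png",s)
x,y,z=st["eef_pos"]-[0,0,72.2]; yaw=az(st)[0]-np.pi/2
W=box(546.3,83.2,80,98,-1.93,32,8)
cv2.imwrite("pics/o6.png",np.hstack([ov("scene",s,[],275,115,60,75,7),ov("scene",s,[box(x,y,z+68,z+94,yaw,70,16),box(x,y,z,z+21,yaw,48,28),W],275,115,60,75,7)])[:,:800])
```

```text
8.45 [546.9653625   83.03989137 165.72289271] 0.17326119383576086 [ 0.39250083 -0.41675439 -2.45728583] [ 0.02377047  0.02571828 -0.0059173 ] (np.float64(-0.3602890727194574), array([ 2.e-04,  0.e+00, -1.e+00]))
```

View pics/o6.png

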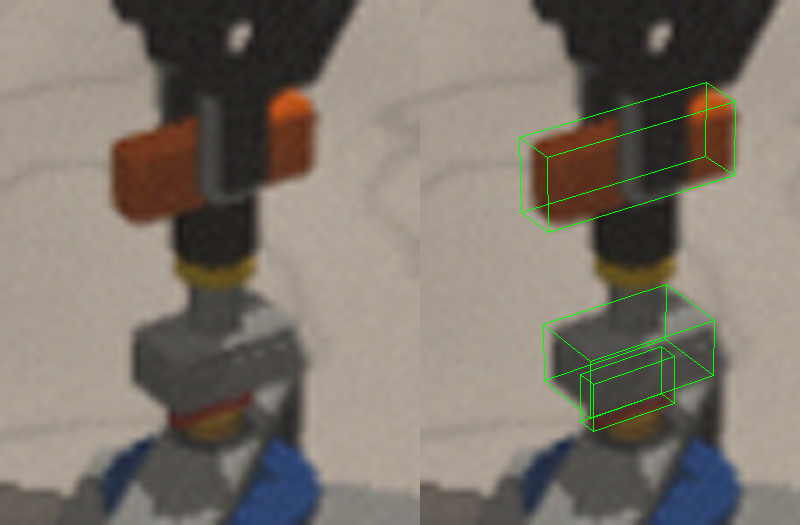

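There is no contact force and the wing is entering the slot. Lowering slowly to seat.

{"op": "move_arm", "data": {
  "deltas": [
    [0,0,0.15,0,0,0],
    [0,0,0.15,0,0,0],
    [0,0,0.15,0,0,0],
    [0,0,0.15,0,0,0],
    [0,0,0.15,0,0,0],
    [0,0,0.15,0,0,0],
    [0,0,0.1,0,0,0],
    [0,0,0.05,0,0,0],
    [0,0,0,0,0,0],
    [0,0,0,0,0,0]
  ]
}}

```text
time_s: 9.5
eef_pos: [546.9, 83.0, 155.3]
ee_rot: [0.0, 0.822, 0.569, 0.0]
force: [-0.3, 0.6, -2.3]
grip_width: 0.17
```

Run:
```python
from plan import *
from ovl import *
from rig import ctrl,eyes
st=ctrl.sense();print(st["time_s"],st["eef_pos"],st["grip_width"],st["force"],st["wrist_torque"],az(st))
s=eyes.capture("scene");cv2.imwrite("pics/s7.png",s)
x,y,z=st["eef_pos"]-[0,0,72.2]; yaw=az(st)[0]-np.pi/2
W=box(546.3,83.2,80,98,-1.93,32,8)
cv2.imwrite("pics/o7.png",np.hstack([ov("scene",s,[],275,115,57,75,7),ov("scene",s,[box(x,y,z+68,z+94,yaw,70,16),box(x,y,z,z+21,yaw,48,28)],275,115,57,75,7)])[:,:800])
```

```text
9.5 [546.94288016  83.01483337 155.30189686] 0.17015130961275937 [-0.30440995  0.61725019 -2.31854881] [-0.03764947  0.02310052  0.02711443] (np.float64(-0.36034046375143), array([ 0., -0., -1.]))
```

View pics/o7.png

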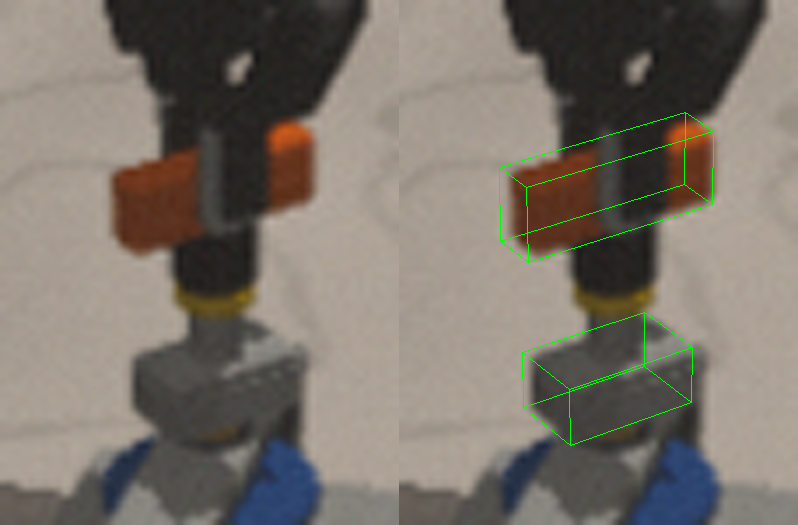

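{"op": "move_arm", "data": {
  "deltas": [
    [0,0,0.03,0,0,0],
    [0,0,0.03,0,0,0],
    [0,0,0.03,0,0,0],
    [0,0,0.03,0,0,0],
    [0,0,0,0,0,0],
    [0,0,0,0,0,0],
    [0,0,0,0,0,0],
    [0,0,0,0,0,0],
    [0,0,0,0,0,0],
    [0,0,0,0,0,0]
  ]
}}

```text
time_s: 10.55
eef_pos: [547.2, 83.0, 155.1]
ee_rot: [0.0, 0.822, 0.569, 0.001]
force: [-2.8, 0.2, 7.4]
grip_width: 0.172
```

Seated: the downward move stalled at TCP z 155.1 against the predicted 155.2, with about 10 N of contact force. I'm starting the turn within the guaranteed free range.

{"op": "move_arm", "data": {
  "deltas": [
    [0,0,-0.03,0,0,1.7],
    [0,0,0,0,0,1.7],
    [0,0,0,0,0,1.7],
    [0,0,0,0,0,1.7],
    [0,0,0,0,0,1.7],
    [0,0,0,0,0,1.7],
    [0,0,0,0,0,1.7],
    [0,0,0,0,0,1.7],
    [0,0,0,0,0,0],
    [0,0,0,0,0,0]
  ]
}}

```text
time_s: 11.55
eef_pos: [547.4, 82.9, 155.1]
ee_rot: [0.001, 0.884, 0.467, 0.001]
force: [-2.0, -0.7, 6.4]
grip_width: 0.171
```

```bash
cat > st.py <<'E'
from plan import *
from rig import ctrl
st=ctrl.sense();a,_=az(st);print(round(st["time_s"],2),st["eef_pos"].round(2),"az",round(a,4),"turned",round(-0.3603-a,3),"F",st["force"].round(1),"T",st["wrist_torque"].round(3),"tau6",round(st["tau"][5],3),round(st["grip_width"],3))
E
python3 st.py
```

```text
11.55 [547.35  82.86 155.12] az -0.5984 turned 0.238 F [-2.  -0.7  6.4] T [-0.16   0.21  -0.106] tau6 -0.011 0.171
```

{"op": "move_arm", "data": {
  "deltas": [
    [0,0,0,0,0,0.6],
    [0,0,0,0,0,0.6],
    [0,0,0,0,0,0.6],
    [0,0,0,0,0,0.6],
    [0,0,0,0,0,0.6],
    [0,0,0,0,0,0.6],
    [0,0,0,0,0,0.6],
    [0,0,0,0,0,0.6],
    [0,0,0,0,0,0],
    [0,0,0,0,0,0]
  ]
}}

```text
time_s: 12.55
eef_pos: [547.4, 82.8, 155.1]
ee_rot: [0.001, 0.903, 0.43, 0.001]
force: [-1.6, -1.2, 6.1]
grip_width: 0.172
```

```bash
python3 st.py
```

```text
12.55 [547.36  82.81 155.14] az -0.6821 turned 0.322 F [-1.6 -1.2  6.1] T [-0.292  0.244  0.068] tau6 0.011 0.172
```

{"op": "move_arm", "data": {
  "deltas": [
    [0,0,0,0,0,0.6],
    [0,0,0,0,0,0.6],
    [0,0,0,0,0,0.6],
    [0,0,0,0,0,0.6],
    [0,0,0,0,0,0.6],
    [0,0,0,0,0,0.6],
    [0,0,0,0,0,0.6],
    [0,0,0,0,0,0.6],
    [0,0,0,0,0,0],
    [0,0,0,0,0,0]
  ]
}}

```text
time_s: 13.55
eef_pos: [547.4, 82.7, 155.2]
ee_rot: [0.001, 0.92, 0.392, 0.001]
force: [-0.9, -1.6, 5.7]
grip_width: 0.177
```

```bash
python3 st.py
```

```text
13.55 [547.37  82.72 155.16] az -0.7659 turned 0.406 F [-0.9 -1.6  5.7] T [-0.286  0.341 -0.04 ] tau6 0.012 0.177
```

{"op": "move_arm", "data": {
  "deltas": [
    [0,0,0,0,0,0.6],
    [0,0,0,0,0,0.6],
    [0,0,0,0,0,0.6],
    [0,0,0,0,0,0.6],
    [0,0,0,0,0,0.6],
    [0,0,0,0,0,0.6],
    [0,0,0,0,0,0.6],
    [0,0,0,0,0,0.6],
    [0,0,0,0,0,0],
    [0,0,0,0,0,0]
  ]
}}

```text
time_s: 14.55
eef_pos: [547.4, 82.7, 155.2]
ee_rot: [0.001, 0.936, 0.353, 0.001]
force: [-0.6, -1.1, 6.6]
grip_width: 0.173
```

```bash
python3 st.py
```

```text
14.55 [547.37  82.67 155.15] az -0.8496 turned 0.489 F [-0.6 -1.1  6.6] T [-0.313  0.348 -0.006] tau6 0.013 0.173
```

{"op": "move_arm", "data": {
  "deltas": [
    [0,0,0,0,0,0.6],
    [0,0,0,0,0,0.6],
    [0,0,0,0,0,0.6],
    [0,0,0,0,0,0.6],
    [0,0,0,0,0,0.6],
    [0,0,0,0,0,0.6],
    [0,0,0,0,0,0.6],
    [0,0,0,0,0,0.6],
    [0,0,0,0,0,0],
    [0,0,0,0,0,0]
  ]
}}

```text
time_s: 15.55
eef_pos: [547.3, 82.6, 155.2]
ee_rot: [0.001, 0.95, 0.313, 0.001]
force: [-1.4, -2.8, 5.7]
grip_width: 0.172
```

```bash
python3 st.py
cat > look.py <<'E'
import sys
from plan import *
from ovl import *
from rig import ctrl
st=ctrl.sense();s=eyes.capture("scene");cv2.imwrite(f"pics/s{sys.argv[1]}.png",s)
x,y,z=st["eef_pos"]-[0,0,72.2]; yaw=az(st)[0]-np.pi/2
cv2.imwrite(f"pics/o{sys.argv[1]}.png",np.hstack([ov("scene",s,[],275,115,57,75,7),ov("scene",s,[box(x,y,z+68,z+94,yaw,70,16),box(x,y,z,z+21,yaw,48,28)],275,115,57,75,7)])[:,:800])
E
python3 look.py 8
```

```text
15.55 [547.35  82.63 155.16] az -0.9334 turned 0.573 F [-1.4 -2.8  5.7] T [-0.354  0.297  0.061] tau6 0.013 0.172
```

View pics/o8.png

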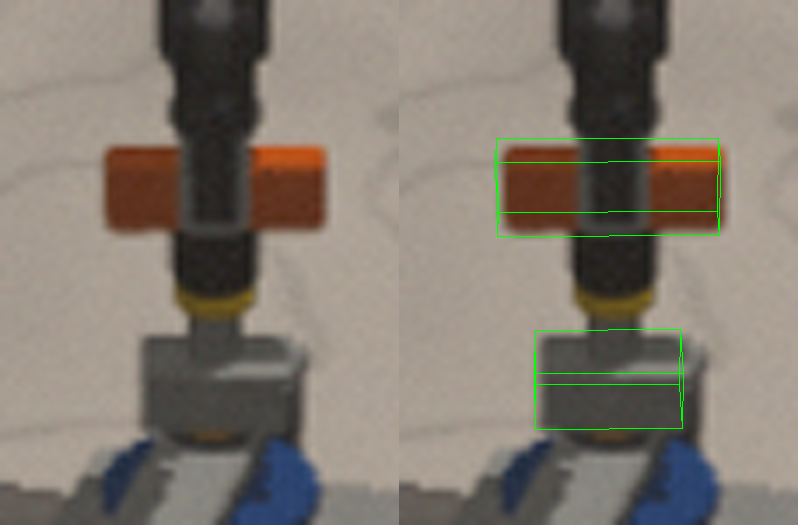

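The socket and bar turn together and are still aligned, with no stop reached yet. Continuing.

{"op": "move_arm", "data": {
  "deltas": [
    [0,0,0,0,0,0.6],
    [0,0,0,0,0,0.6],
    [0,0,0,0,0,0.6],
    [0,0,0,0,0,0.6],
    [0,0,0,0,0,0.6],
    [0,0,0,0,0,0.6],
    [0,0,0,0,0,0.6],
    [0,0,0,0,0,0.6],
    [0,0,0,0,0,0],
    [0,0,0,0,0,0]
  ]
}}

```text
time_s: 16.6
eef_pos: [547.3, 82.6, 155.1]
ee_rot: [0.001, 0.962, 0.273, 0.001]
force: [-1.7, -1.3, 6.0]
grip_width: 0.171
```

```bash
python3 st.py
```

```text
16.6 [547.31  82.56 155.13] az -1.0172 turned 0.657 F [-1.7 -1.3  6. ] T [-0.45   0.382 -0.112] tau6 0.014 0.171
```

{"op": "move_arm", "data": {
  "deltas": [
    [0,0,0,0,0,0.6],
    [0,0,0,0,0,0.6],
    [0,0,0,0,0,0.6],
    [0,0,0,0,0,0.6],
    [0,0,0,0,0,0.6],
    [0,0,0,0,0,0.6],
    [0,0,0,0,0,0.6],
    [0,0,0,0,0,0.6],
    [0,0,0,0,0,0],
    [0,0,0,0,0,0]
  ]
}}

```text
time_s: 17.6
eef_pos: [547.3, 82.5, 155.1]
ee_rot: [0.001, 0.973, 0.233, 0.0]
force: [-2.0, -2.6, 5.9]
grip_width: 0.174
```

```bash
python3 st.py
```

```text
17.6 [547.29  82.49 155.15] az -1.1009 turned 0.741 F [-2.  -2.6  5.9] T [-0.537  0.377  0.025] tau6 0.014 0.174
```

{"op": "move_arm", "data": {
  "deltas": [
    [0,0,0,0,0,0.6],
    [0,0,0,0,0,0.6],
    [0,0,0,0,0,0.6],
    [0,0,0,0,0,0.6],
    [0,0,0,0,0,0.6],
    [0,0,0,0,0,0.6],
    [0,0,0,0,0,0.6],
    [0,0,0,0,0,0.6],
    [0,0,0,0,0,0],
    [0,0,0,0,0,0]
  ]
}}

```text
time_s: 18.6
eef_pos: [547.3, 82.5, 155.1]
ee_rot: [0.001, 0.981, 0.192, 0.0]
force: [-2.2, -3.4, 6.7]
grip_width: 0.177
```

```bash
python3 st.py
```

```text
18.6 [547.27  82.46 155.15] az -1.1848 turned 0.824 F [-2.2 -3.4  6.7] T [-0.611  0.429 -0.047] tau6 0.014 0.177
```

{"op": "move_arm", "data": {
  "deltas": [
    [0,0,0,0,0,0.6],
    [0,0,0,0,0,0.6],
    [0,0,0,0,0,0.6],
    [0,0,0,0,0,0.6],
    [0,0,0,0,0,0.6],
    [0,0,0,0,0,0.6],
    [0,0,0,0,0,0.6],
    [0,0,0,0,0,0.6],
    [0,0,0,0,0,0],
    [0,0,0,0,0,0]
  ]
}}

```text
time_s: 19.6
eef_pos: [547.2, 82.8, 155.1]
ee_rot: [0.0, 0.989, 0.151, 0.001]
force: [-1.3, -0.9, 6.6]
grip_width: 0.174
```

```bash
python3 st.py; python3 look.py 9
```

```text
19.6 [547.22  82.8  155.14] az -1.2684 turned 0.908 F [-1.3 -0.9  6.6] T [-0.206  0.53   0.036] tau6 0.06 0.174
```

View pics/o9.png

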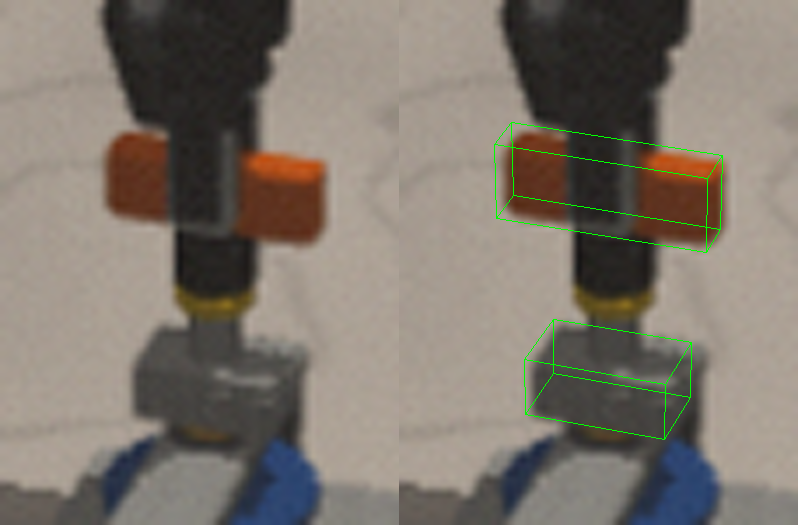

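tau6 has risen and the sideways moment has changed, so the stop is near. Taking smaller steps.

{"op": "move_arm", "data": {
  "deltas": [
    [0,0,0,0,0,0.4],
    [0,0,0,0,0,0.4],
    [0,0,0,0,0,0.4],
    [0,0,0,0,0,0.4],
    [0,0,0,0,0,0.4],
    [0,0,0,0,0,0.4],
    [0,0,0,0,0,0.4],
    [0,0,0,0,0,0.2],
    [0,0,0,0,0,0],
    [0,0,0,0,0,0]
  ]
}}

```text
time_s: 20.65
eef_pos: [547.1, 83.0, 155.1]
ee_rot: [0.0, 0.992, 0.125, 0.0]
force: [-1.5, 0.2, 7.2]
grip_width: 0.171
```

```bash
python3 st.py
```

```text
20.65 [547.12  83.04 155.12] az -1.3201 turned 0.96 F [-1.5  0.2  7.2] T [-0.     0.526  0.291] tau6 0.342 0.171
```

{"op": "move_arm", "data": {
  "deltas": [
    [0,0,0,0,0,0.2],
    [0,0,0,0,0,0.2],
    [0,0,0,0,0,0.2],
    [0,0,0,0,0,0.2],
    [0,0,0,0,0,0.2],
    [0,0,0,0,0,0],
    [0,0,0,0,0,0],
    [0,0,0,0,0,0],
    [0,0,0,0,0,0],
    [0,0,0,0,0,0]
  ]
}}

```text
time_s: 21.65
eef_pos: [547.1, 83.0, 155.1]
ee_rot: [0.0, 0.993, 0.116, 0.0]
force: [-2.2, 0.1, 7.7]
grip_width: 0.174
```

```bash
python3 st.py;python3 look.py 10
```

```text
21.65 [547.12  83.03 155.12] az -1.3375 turned 0.977 F [-2.2  0.1  7.7] T [0.014 0.522 0.33 ] tau6 0.385 0.174
```

View pics/o10.png

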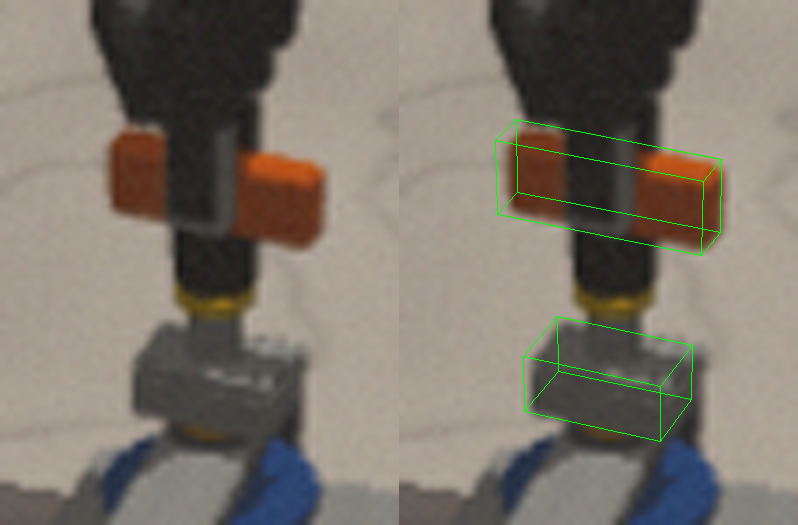

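tau6 is 0.385 and still rising, so it hasn't clicked. Another small step.

{"op": "move_arm", "data": {
  "deltas": [
    [0,0,0,0,0,0.3],
    [0,0,0,0,0,0.3],
    [0,0,0,0,0,0.3],
    [0,0,0,0,0,0.3],
    [0,0,0,0,0,0.3],
    [0,0,0,0,0,0.3],
    [0,0,0,0,0,0.2],
    [0,0,0,0,0,0],
    [0,0,0,0,0,0],
    [0,0,0,0,0,0]
  ]
}}

```text
time_s: 22.7
eef_pos: [547.1, 83.1, 155.1]
ee_rot: [0.0, 0.995, 0.099, 0.0]
force: [-2.4, 0.9, 6.5]
grip_width: 0.172
```

```bash
python3 st.py
```

```text
22.7 [547.1   83.06 155.12] az -1.3724 turned 1.012 F [-2.4  0.9  6.5] T [-0.03   0.533  0.364] tau6 0.357 0.172
```

The torque is past its peak and falling (0.385 → 0.357), so the click has begun at about 0.04–0.05 rad of swing. One more 3° step should put it mid-window, and the torque should then read about 0.31.

{"op": "move_arm", "data": {
  "deltas": [
    [0,0,0,0,0,0.5],
    [0,0,0,0,0,0.5],
    [0,0,0,0,0,0.5],
    [0,0,0,0,0,0.5],
    [0,0,0,0,0,0.5],
    [0,0,0,0,0,0.5],
    [0,0,0,0,0,0],
    [0,0,0,0,0,0],
    [0,0,0,0,0,0],
    [0,0,0,0,0,0]
  ]
}}

```text
time_s: 23.7
eef_pos: [547.1, 83.1, 155.1]
ee_rot: [0.0, 0.997, 0.073, 0.0]
force: [-1.3, 0.9, 6.8]
grip_width: 0.174
```

```bash
python3 st.py;python3 look.py 11
```

```text
23.7 [547.11  83.09 155.12] az -1.4249 turned 1.065 F [-1.3  0.9  6.8] T [0.054 0.543 0.358] tau6 0.312 0.174
```

View pics/o11.png

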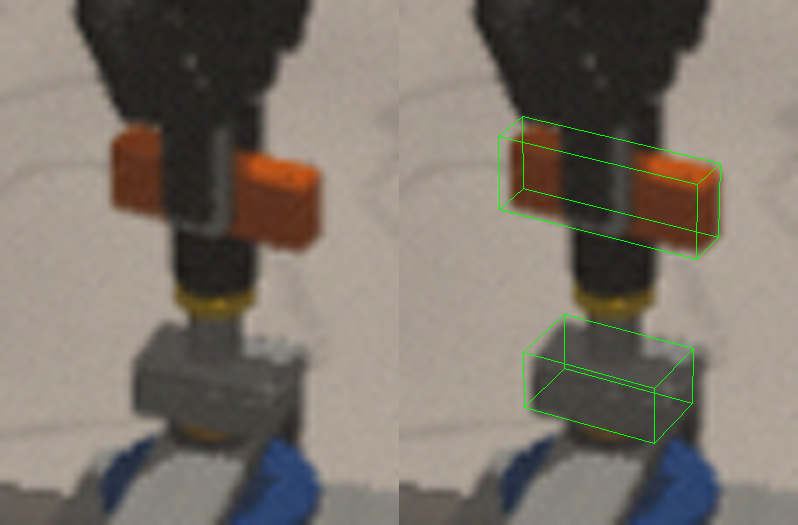

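The torque fell 0.045 N m over 0.052 rad, which matches the past-the-click slope. tau6 reads 0.312, so about 0.1 rad of swing, and the socket stayed put: a clean click. Stopping and letting go.

{"op": "move_arm", "data": {
  "deltas": [
    [0,0,0,0,0,0],
    [0,0,0,0,0,0],
    [0,0,0,0,0,0],
    [0,0,0,0,0,0],
    [0,0,0,0,0,0],
    [0,0,0,0,0,0],
    [0,0,0,0,0,0],
    [0,0,0,0,0,0],
    [0,0,0,0,0,0],
    [0,0,0,0,0,0]
  ],
  "grip": 5
}}

```text
time_s: 24.75
eef_pos: [546.9, 83.0, 154.4]
ee_rot: [0.0, 0.997, 0.073, -0.0]
force: [0.3, 0.2, -0.3]
grip_width: 0.583
```

```bash
python3 st.py;python3 look.py 12
```

```text
24.75 [546.94  83.03 154.39] az -1.425 turned 1.065 F [ 0.3  0.2 -0.3] T [-0.01   0.059 -0.001] tau6 0.0 0.583
```

View pics/o12.png

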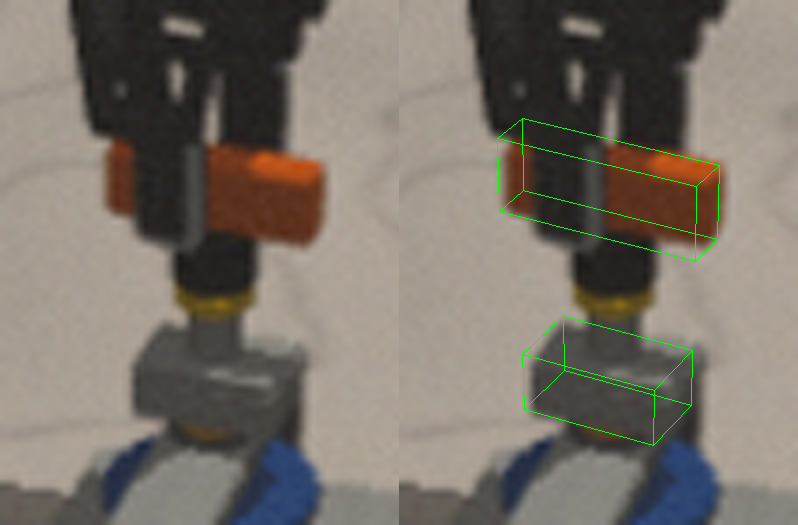

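The fingers are open and the forces read zero. The handle sprang back parallel to the socket and the driver stands on the wing. Withdrawing straight up.

{"op": "move_arm", "data": {
  "deltas": [
    [0,0,-0.5,0,0,0],
    [0,0,-0.8,0,0,0],
    [0,0,-1,0,0,0],
    [0,0,-1.5,0,0,0],
    [0,0,-2,0,0,0],
    [0,0,-2,0,0,0],
    [0,0,-2,0,0,0],
    [0,0,-1.5,0,0,0],
    [0,0,-0.5,0,0,0],
    [0,0,0,0,0,0]
  ]
}}

```text
time_s: 25.8
eef_pos: [547.1, 83.0, 273.2]
ee_rot: [0.0, 0.997, 0.073, 0.001]
force: [0.9, 0.3, -0.7]
grip_width: 0.584
```

```bash
python3 st.py;python3 - <<'E'
from rig import eyes
from ovl import *
s=eyes.capture("scene");cv2.imwrite("pics/s13.png",s)
m={"scene":(s,(280,122,45,40))}
for x0 in ([546.5,83,-2.9],[546.5,83,-2.75]): print(fit2(m,177,26,70,16,x0,"orange"))
E
```

```text
25.8 [547.09  83.03 273.18] az -1.4249 turned 1.065 F [ 0.9  0.3 -0.7] T [ 0.057 -0.04   0.023] tau6 0.0 0.584
(array([548.478,  84.443,  -2.862,   3.847]), np.float64(1.51))
(array([548.455,  84.488,  -2.866,   3.809]), np.float64(1.51))
```

View pics/s13.png

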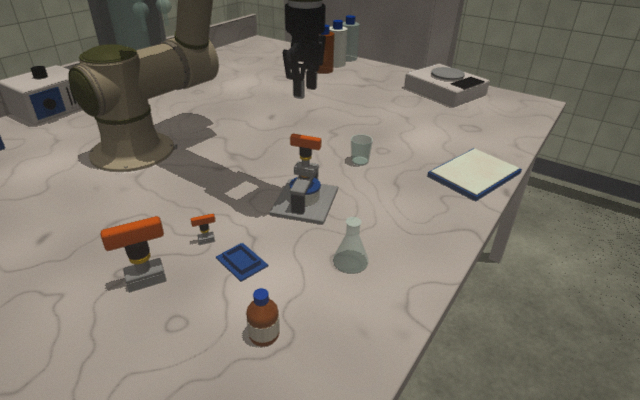

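The driver stands upright and seated on the press at (305,160), and the glassware hasn't moved. The handle sprang back about 0.13 rad from where I let go, which also fits a clean click. Handing in.

```bash
python3 -c "
from rig import order
print(order.finish_job())"
```

```text
the job is handed in; nothing more can be done
None
```

The job is done and handed in at about 26 s of the 58 s allowed. The driver stands upright on the tightened wing screw, and the arm is clear above it, touching nothing.

- **Seating:** The downward move stalled at TCP z 155.1 mm against 155.2 predicted for full depth. I kept about 10 N of press on it.
- **Turning:** I turned it clockwise in small steps until the stop, at about 0.9 rad. The last-joint torque was 0.385 N m at the highest reading and then fell to 0.357 and 0.312, which matches the spring's slope past the click. I stopped at about 0.1 rad of swing.
- **After letting go:** The forces read zero. The handle sprang back about 0.13 rad by the scene camera, slightly more than the 0.1 rad the torque suggests. Both are inside the clean-click range.
- **Glassware:** The last picture shows the flask, reagent bottle and beaker where they stood.

**Checks that were weak or disagreed:**
- The wrist torque reading was noisy (about ±0.1 N m) and did not show the fall after the click clearly, so I relied on the last-joint torque.
- The top camera was blocked by the arm over the cradle and again over the press. The fit there and the final state were checked with the scene camera only.

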